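# Set the pouch sealer's dial and press the seal

## Task

Seal the loaded pouch on the bench sealer using fingertips only: first push the black pointer knob round until its white index line points at the little steel setting marker on the scale, and only after that press the raised sealing bar fully down by its end handle and keep it pressed; the program finishes while still holding the bar down. Do not grip the knob, lift anything, use force on the knob or bar, or shift the setting marker, and leave the pouch and the things lying around where they are.

Things in the scene. Friction and masses are not known exactly. Their poses are not given: they have to be found in the camera images.
- sealer: Light-grey bench pouch sealer, fixed. Origin on the table under it, z up. +y end: square control housing, 124 x 124 mm, centred at y = +108 mm, 62 mm high, with the dial on top. From it the base, 85 mm wide, runs to y = -215 mm; lower jaw along x = 0. Front (-x): aluminium pouch table, 64 mm high, to x = -192 mm. The sealing bar's hinge axis runs along x at y = +35 mm, z = 88.5 mm.
- knob: Black bar-shaped pointer knob, upright on the dial's round skirt. Origin on the dial's axis at its foot (skirt's top), 71.5 mm above the table. 24 mm high, 14 mm thick (flat sides at y = +-7 mm), from x = -24 mm (tail) to x = +34 mm (nose); round hub of radius 13.5 mm. +x points along the nose, where a white index line runs on top; z up. Pushing the nose sideways with 2 to 3 N turns the dial.
- dial_centre (a point): Dial axis at the level of the scale plate, 63.5 mm above the table (sealer x = 0, y = +108 mm). The skirt round it is 72 mm across and 8 mm high; the scale plate is 117 mm across, with dark lines every 15 degrees.
- nose (a point): Outer top end of the knob's nose: on the index line, 34 mm from the dial's axis, 95.5 mm above the table; its x axis points outward along the nose.
- dial (a joint): Angle of the dial, rad, 0 to 4.19; grows clockwise seen from above. At 0 the nose points 120 degrees counter-clockwise (seen from above) from the sealer's +x. It has dry friction and stays where it is left.
- setting_marker (a joint): Angle of the setting marker on the scale, same zero and direction as the dial: the index line points at the marker when both joints have the same value. It lies 0.6 to 2.5 rad clockwise of the dial's start. Stiff; must not be moved.
- marker_tip (a point): Tip of the setting marker, a dark steel tab (14 x 14 mm, 6 mm high, with a point towards the knob) clipped on the rim of the scale: 42 mm from the dial's axis, 65 mm above the table; its x axis points outward from the dial's axis.
- sealing_bar (a joint): Angle of the sealing bar, rad: 0 raised (rest), 0.33 fully down at its stop, level. A spring pushes it up: it takes about 4 N at the handle to start and about 8 N to hold it fully down.
- bar: The sealing bar, 24 mm wide and 20 mm high, light grey, with a dark press strip below and a black handle at its free end. Origin on the hinge axis; +y points along the bar, from the handle to the hinge, x along the hinge axis.
- bar_handle (a point): Black handle plate at the free end of the sealing bar, 38 x 56 x 18 mm. Origin at the middle of its top face, 262 mm along the bar from the hinge axis and 14 mm above the bar's middle line; +y points along the bar to the hinge, z out of the top face. Tilted 0.33 rad when raised; the origin is then about 187 mm above the table, fully down 102 mm.
- pouch_1: Filled peel pouch, 190 x 90 x 15 mm, loose, lying on the pouch table with its flat 2 mm end over the lower jaw. Origin at the centre of its underside, 64 mm up. Leave it.
- haemostat: Steel haemostat clamp, 140 x 56 x 7 mm, lying behind the sealer. Leave it.
- dressing_scissors: Steel scissors, 150 x 56 x 6 mm, lying behind the sealer. Leave them.
- timer: White kitchen-type minute timer with a black knob, 62 x 62 x 44 mm, standing behind the control housing. Not part of the work; leave it.
- marker: White pen with a blue cap, 130 mm long, 18 mm thick, lying at the right side of the table. Leave it.
- gallipot: Small steel bowl, 79 mm across, 40 mm high, in front of the control housing. Leave it.
- kidney_dish: Steel kidney dish, 202 x 95 x 34 mm, at the right side of the table. Leave it.

How it is judged:
By the outcome, as a careful person would: the job done as asked, in the order asked, and still so for the second after the job is handed in, while the arm keeps its last pose, push and grip.
It also fails if it takes over 51 s, if anything falls off the work surface, if the arm or the gripper's body presses on something with over 40 N, if the wrist force passes 120 N, or if a joint passes its speed limit or range.

## Robot

A 6-joint arm with a two-finger parallel gripper is mounted at the origin on the work surface; the furniture and walls round the work are solid. World frame = base frame: x ahead of the robot, y to its left, z up, the work surface at z = 0. Lengths are in mm, angles in rad, forces in N, time in s.
With the tool pointing down it reaches from about 325 to 900 mm from the base axis. Payload 3.5 kg.
Tool frame: the origin (TCP) lies between the finger pads; the fingertips stand 25 mm ahead of it and the grasp point (between the pads) lies 6 mm ahead of it; z points along the fingers, y is the line along which they close (so a half turn about z gives the same grasp; the last joint's range is limited). The gripper opens to 85 mm and grips with 20 to 120 N. Pads are 22 mm wide; open, the fingers measure 114 mm over their backs; the gripper's body (76 mm by 85 mm) begins 54 mm behind the grasp point. The pads swing forward as they close: fully open they stand 13 mm farther back than shut.
Start: joints at [-1.342, 0.276, -0.026, 1.268, 0, 1.467], TCP at [203.579, -590.913, 256.313] pointing down, gripper open.
Joint ranges: [-3.12, 3.12], [-0.85, 1.88], [-1.08, 1.24], [-1.95, 2.15], [-1.57, 1.53], [-3.14, 3.14]. Speed limits (rad/s): [2.57, 2.57, 3.14, 3.14, 3.14, 3.14].

## Interface

Orientations are given as [roll, pitch, yaw] about the fixed x, y, z axes, in that order (R = Rz(yaw) Ry(pitch) Rx(roll)).
In Python, from cell import r gives the robot as it stands. The module is installed in compiled form; this text tells all that it offers.
- The arm moves only by the tool send_rows, never from a script. Its argument "deltas" is a list of rows, each a list of 2 entries, a list of its own where there are three numbers: the shift along the tool's x, y, z in mm, then the turn about the tool's z in degrees. A call has 1 to 5 rows; each row shifts and turns the commanded pose from where the row before left it, along the tool's axes as they then stand; what a row does not reach is not made up. A row lasts 1/10 s, in which the tool goes at most 50 mm and 8.59 degrees, less where a joint would pass 70% of its speed; a pose out of reach is approached as far as the arm can. A call with a gripper value outside its range is refused whole. "grip" is the opening, from -1 (shut) to 1 (fully open), so that 0 is half open, set as the call begins (left out, the last holds). The fingers move at their own pace and stop on an object; the grip force is fixed at half the most. Time passes only in rows, so rows that do not move let the fingers close. It gives the time, the measured TCP pose, the force, the opening and the grip force at its end, in the units of the state.
- r.get_state(): the state, without advancing time (a new reading comes with each control period).
- r.read_camera(name): name is "side" or "top"; returns a dict with "pixels" (400x640x3 uint8, red, green, blue), "fx", "fy", "cx", "cy" (pixels), "world_to_cam" (4x4, takes a point from world to camera coordinates). Camera axes: x right, y down, z forward; pixel columns grow to the right and rows downward; lengths in mm; the calibration is good to about 2 mm. A picture is of the moment at which its call begins. There is no depth.
- r.finish_job(): hands the job in; it is judged then, once.
The state is a dict: "time_s": time; "joint_positions": joint angles; "qd": joint speeds; "tau": joint torques, N m; "tcp_pos": TCP position; "eef_rot": TCP orientation; "force": force on the tool from outside, world axes, zero at the start; "moment": the same for the moment, N m; "grip_width": opening from 0.0 (shut) to 1.0 (fully open); "grip_force": force on a finger pad.
Only numpy, scipy, OpenCV 4.12 (cv2) and the standard library are available. Lean on these libraries where they do the work, as an engineer would, in place of code of your own. Each camera call takes 0.05 s, during which the arm holds its last target. There are 200 camera calls.

## Working session

There is one attempt and no reset: what is moved stays moved. The work goes in short steps, Python scripts to look and compute and a tool call to move; the robot and the scene stay as the last step left them, time stands still between calls to the robot, and variables do not carry over. Pictures are saved under pics/ and viewed, at most 10 in all, crops included, and the job is handed in when it is done.

Besides the shell and the picture viewer there is one more tool, called as a command line: name --argument value ..., lists and objects as JSON in quotes. send_rows: Moves the arm, as the interface text tells. Its arguments: {"type":"object","properties":{"deltas":{"type":"array"},"grip":{"type":"number"}},"required":["deltas"]}

```bash
mkdir -p pics
python3 - <<'E'
from cell import r
import cv2,numpy as np
for n in("side","top"):
    c=r.read_camera(n);cv2.imwrite(f"pics/{n}0.png",c["pixels"][:,:,::-1]);np.savez(f"{n}0.npz",**c)
    print(n,c["fx"],c["fy"],c["cx"],c["cy"],np.round(c["world_to_cam"],3).tolist())
s=r.get_state();print(s["tcp_pos"],s["eef_rot"],s["force"],s["time_s"])
E
```

```text
side 410.44787244978 410.44787244978 325.5453412771009 207.59301262736133 [[-0.962, 0.272, -0.0, 536.579], [0.193, 0.681, -0.706, 37.38], [-0.192, -0.68, -0.708, 1197.541], [0.0, 0.0, 0.0, 1.0]]
top 486.5313962414358 486.5313962414358 326.239520569919 197.6569137772866 [[0.027, -0.999, -0.022, -69.656], [-0.992, -0.024, -0.124, 551.115], [0.124, 0.025, -0.992, 1303.148], [0.0, 0.0, 0.0, 1.0]]
[ 203.43448922 -590.26407075  255.23815127] [-3.13953665e+00 -2.08686446e-04  3.31809314e-01] [ 0.30157238 -1.23028249 -0.90870059] 0.1
```

View pics/top0.png

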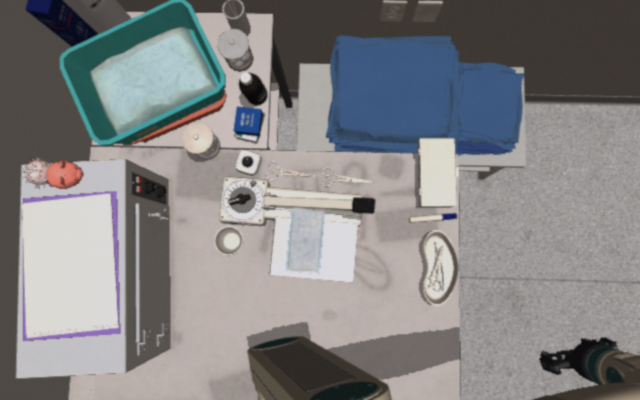

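View pics/side0.png

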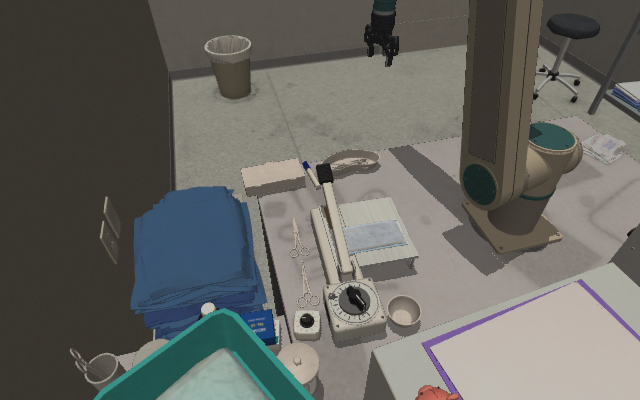

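The top view shows the dial at about (242,200), the bar handle at (363,205) and the pouch at (305,240). In the side view the dial is at (355,300) and the handle at (325,173). Next I'll enlarge the dial.

```bash
cat > h.py <<'E'
import numpy as np,cv2
def load(n): return dict(np.load(n))
def ray(c,u,v,z):
    M=c["world_to_cam"];R=M[:3,:3];o=-R.T@M[:3,3]
    d=R.T@np.array([(u-c["cx"])/c["fx"],(v-c["cy"])/c["fy"],1]);return o+d*(z-o[2])/d[2]
def proj(c,p):
    q=c["world_to_cam"]@np.r_[p,1];return np.array([c["fx"]*q[0]/q[2]+c["cx"],c["fy"]*q[1]/q[2]+c["cy"]])
def rectify(c,ctr,z,half=70,s=4):
    "world-plane view at height z: image right = -y world, up = +x world"
    q=np.float32([[ctr[0]+half,ctr[1]+half],[ctr[0]+half,ctr[1]-half],[ctr[0]-half,ctr[1]-half],[ctr[0]-half,ctr[1]+half]])
    src=np.float32([proj(c,[a,b,z]) for a,b in q]);n=2*half*s
    return cv2.warpPerspective(c["pixels"][:,:,::-1].copy(),cv2.getPerspectiveTransform(src,np.float32([[0,0],[n,0],[n,n],[0,n]])),(n,n),flags=cv2.INTER_CUBIC)
E
python3 - <<'E'
from h import *
t,s=load("top0.npz"),load("side0.npz")
print("dial",ray(t,242,200,63.5),ray(s,355,300,63.5))
print("handle",ray(t,363,205,187),ray(s,325,173,187))
# housing outline
for uv in [(227,177),(269,179),(263,224),(220,221)]: print(ray(t,*uv,62).round())
c=ray(t,242,200,63.5)[:2]
im=np.hstack([rectify(t,c,63.5,70,4)[:,:],rectify(s,c,63.5,70,4)])
cv2.imwrite("pics/dial.png",cv2.resize(im,(800,400)))
print(c)
E
```

```text
dial [537.081903   170.68670344  63.5       ] [535.42888621 168.67150096  63.5       ]
handle [ 517.86652771 -148.76861166  187.        ] [ 519.65122157 -139.12997108  187.        ]
[599. 215.  62.]
[596. 100.  62.]
[474. 111.  62.]
[479. 228.  62.]
[537.081903   170.68670344]
```

View pics/dial.png

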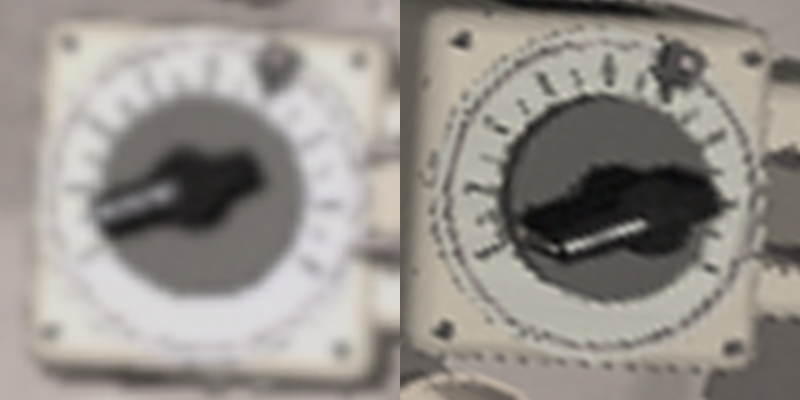

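Rectified dial (right = −y, up = +x, 0.35 mm per px):
- **Nose:** it points left, at about 108° in world axes.
- **Marker:** the tab is at the upper right, near (277,70) in the left panel, at about −30°.

So the nose needs about 138° of clockwise push. I'll refine both angles.

```bash
cat >> h.py <<'E'
def meas(c,C,S=8,H=70):
    # marker: dark centroid in annulus 46..60 at z=68 ; nose: white line at z=95.5 inside knob
    out={}
    g=cv2.cvtColor(rectify(c,C,68,H,S),cv2.COLOR_BGR2GRAY)
    n=2*H*S;jj,ii=np.meshgrid(np.arange(n),np.arange(n));X=H-(ii+.5)/S;Y=H-(jj+.5)/S;rr=np.hypot(X,Y)
    m=((g<135)&(rr>44)&(rr<57)).astype(np.uint8)
    m=cv2.morphologyEx(m,cv2.MORPH_OPEN,np.ones((3*S,3*S)))
    k,l,st,ce=cv2.connectedComponentsWithStats(m)
    out["mk"]=[(round(np.degrees(np.arctan2(H-ce[i][1]/S,H-ce[i][0]/S)*-1*-1),1) if 0 else round(float(np.degrees(np.arctan2(H-ce[i][0]/S,H-ce[i][1]/S))),1),round(float(np.hypot(H-ce[i][0]/S,H-ce[i][1]/S)),1),round(st[i][4]/S/S)) for i in range(1,k)]
    g=cv2.cvtColor(rectify(c,C,95.5,H,S),cv2.COLOR_BGR2GRAY)
    dark=((g<70)&(rr<42)).astype(np.uint8)
    hull=cv2.morphologyEx(dark,cv2.MORPH_CLOSE,np.ones((7*S,7*S)))
    w=((g>120)&(hull>0)&(rr<36)).astype(np.uint8)
    k,l,st,ce=cv2.connectedComponentsWithStats(w)
    if k>1:
        i=1+np.argmax(st[1:,4]);p=np.c_[X[l==i],Y[l==i]].astype(np.float32)
        vx,vy,a,b=cv2.fitLine(p,cv2.DIST_L2,0,.01,.01).ravel()
        if vx*a+vy*b<0: vx,vy=-vx,-vy
        out["nose"]=(round(float(np.degrees(np.arctan2(vy,vx))),1),"mid",round(float(np.degrees(np.arctan2(b,a))),1),round(float(np.hypot(a,b)),1),st[i][4]/S/S)
    return out
def skirt(c,C,S=8,H=70):
    g=rectify(c,C,71.5,H,S).astype(int);n=2*H*S
    m=((g.max(2)<135)).astype(np.uint8)
    m=cv2.morphologyEx(m,cv2.MORPH_OPEN,cv2.getStructuringElement(cv2.MORPH_ELLIPSE,(10*S,10*S)))
    m=cv2.morphologyEx(m,cv2.MORPH_CLOSE,cv2.getStructuringElement(cv2.MORPH_ELLIPSE,(10*S,10*S)))
    k,l,st,ce=cv2.connectedComponentsWithStats(m);i=l[n//2,n//2]
    ct=cv2.findContours((l==i).astype(np.uint8),0,1)[0][0]
    (u,v),(a,b),_=cv2.fitEllipse(ct);return np.round([C[0]+H-v/S,C[1]+H-u/S,a/S,b/S],1)
E
python3 - <<'E'
from h import *
for n in("top0","side0"):
    c=load(n+".npz");sk=skirt(c,[538,170]);print(n,sk,meas(c,[538.5,170]),meas(c,sk[:2]))
    # handle: dark mask near
    g=c["pixels"].max(2);u,v=proj(c,[519,-145,187]).astype(int)
    m=(g[v-18:v+18,u-18:u+18]<60).astype(np.uint8)
    k,l,st,ce=cv2.connectedComponentsWithStats(m);i=1+np.argmax(st[1:,4])
    print("handle px",ce[i]+[u-18,v-18],st[i],ray(c,*(ce[i]+[u-18,v-18]),182))
E
```

```text
top0 [537.3 168.9  67.5  69.5] {'mk': [(-31.5, 51.0, 140)], 'nose': (101.9, 'mid', 110.7, 8.6, np.float64(13.65625))} {'mk': [(-29.8, 51.2, 137)], 'nose': (102.6, 'mid', 101.3, 9.3, np.float64(13.609375))}
handle px [363.02364865 205.23310811] [  9  12  22  15 296] [ 517.85485634 -149.08966917  182.        ]
side0 [542.4 171.6  74.   83.4] {'mk': [(-27.1, 50.3, 190), (0.5, 45.7, 12), (-87.0, 53.8, 33), (-97.1, 53.8, 39)], 'nose': (107.2, 'mid', 106.9, 11.4, np.float64(32.515625))} {'mk': [(-31.1, 50.2, 207), (-90.9, 54.3, 24), (-101.8, 54.5, 20)], 'nose': (107.2, 'mid', 127.8, 11.8, np.float64(32.4375))}
handle px [324.27075812 173.28880866] [ 10  10  18  22 277] [ 520.19538326 -144.22069637  182.        ]
```

send_rows --deltas '[[[0,0,0],-8.5],[[0,0,0],-8.5],[[0,0,0],-8.5],[[0,0,0],-8.5],[[0,0,0],-8.5]]' --grip -1

```text
time_s: 0.6
tcp_pos: [203.5, -590.5, 255.6]
eef_rot: [-3.141, -0.001, 1.08]
force: [-0.5, 0.3, -0.8]
grip_width: 0.147
grip_force: 0.0
```

send_rows --deltas '[[[0,0,0],-8.5],[[0,0,0],-8.5],[[0,0,0],-8.5],[[0,0,0],-8.5],[[0,0,0],-8.5]]'

```text
time_s: 1.1
tcp_pos: [203.5, -590.5, 255.6]
eef_rot: [3.142, -0.001, 1.821]
force: [1.0, -0.6, -0.8]
grip_width: -0.004
grip_force: 0.0
```

send_rows --deltas '[[[0,0,0],-8.5],[[0,0,0],-8.5],[[0,0,0],-8.5],[[0,0,0],-8.5],[[0,0,0],-8.5]]'

```text
time_s: 1.6
tcp_pos: [203.5, -590.5, 255.6]
eef_rot: [3.141, -0.001, 2.563]
force: [-0.2, 0.0, -0.1]
grip_width: 0.004
grip_force: 0.0
```

send_rows --deltas '[[[0,0,0],-8.5],[[0,0,0],-8.5],[[0,0,0],-8.5],[[0,0,0],-8.5],[[0,0,0],-8.5]]'

```text
time_s: 2.1
tcp_pos: [203.5, -590.5, 255.6]
eef_rot: [3.14, -0.0, -2.978]
force: [0.2, 0.1, -0.8]
grip_width: 0.002
grip_force: 0.0
```

send_rows --deltas '[[[0,0,0],-8.5],[[0,0,0],-1.5],[[0,0,0],0]]'

```text
time_s: 2.4
tcp_pos: [203.5, -590.7, 255.9]
eef_rot: [3.141, 0.0, -2.812]
force: [-0.1, 0.5, 0.2]
grip_width: -0.001
grip_force: 0.0
```

Batching works, so now the travel.

send_rows --deltas '[[[-15,18,0],0],[[-30,36,0],0],[[-30,36,0],0],[[-30,36,0],0],[[-30,36,0],0]]'

```text
time_s: 2.9
tcp_pos: [278.7, -392.0, 256.2]
eef_rot: [3.142, 0.0, -2.813]
force: [0.4, 0.6, 0.7]
grip_width: -0.001
grip_force: 0.0
```

send_rows --deltas '[[[-30,36,0],0],[[-30,36,0],0],[[-30,36,0],0],[[-30,36,0],0],[[-30,36,0],0]]'

```text
time_s: 3.4
tcp_pos: [361.8, -173.0, 256.5]
eef_rot: [-3.141, 0.001, -2.813]
force: [0.5, -0.4, 0.6]
grip_width: 0.0
grip_force: 0.0
```

send_rows --deltas '[[[-30,36,0],0],[[-30,36,0],0],[[-30,36,0],0],[[-30,36,0],0],[[-30,36,0],0]]'

```text
time_s: 3.9
tcp_pos: [445.1, 46.4, 256.6]
eef_rot: [-3.141, 0.001, -2.812]
force: [1.6, -0.5, 0.8]
grip_width: -0.003
grip_force: 0.0
```

send_rows --deltas '[[[-30,36,0],0],[[-30,36,0],0],[[-30,33,0],0],[[-10,10,0],0],[[0,0,0],0]]'

```text
time_s: 4.4
tcp_pos: [502.4, 187.1, 256.0]
eef_rot: [-3.141, -0.0, -2.809]
force: [-0.6, -0.5, -0.4]
grip_width: 0.003
grip_force: 0.0
```

send_rows --deltas '[[[1,7,30],0],[[0,0,40],0],[[0,0,30],0],[[0,0,16],0],[[0,0,0],0]]'

```text
time_s: 4.9
tcp_pos: [495.4, 189.6, 137.4]
eef_rot: [3.142, -0.007, -2.813]
force: [-1.4, 0.0, -0.1]
grip_width: -0.001
grip_force: 0.0
```

Run:
```python
from cell import r
from h import *
ims=[]
for n in("side","top"):
    c=r.read_camera(n);np.savez(n+"1.npz",**c);u,v=proj(c,[530,185,100]).astype(int)
    im=c["pixels"][max(v-50,0):v+50,u-50:u+50,::-1];ims.append(cv2.resize(im,(400,400),interpolation=3))
cv2.imwrite("pics/near.png",np.hstack(ims));print(r.get_state()["tcp_pos"])
```

```text
[498.40280816 190.72522431 140.66742027]
```

View pics/near.png

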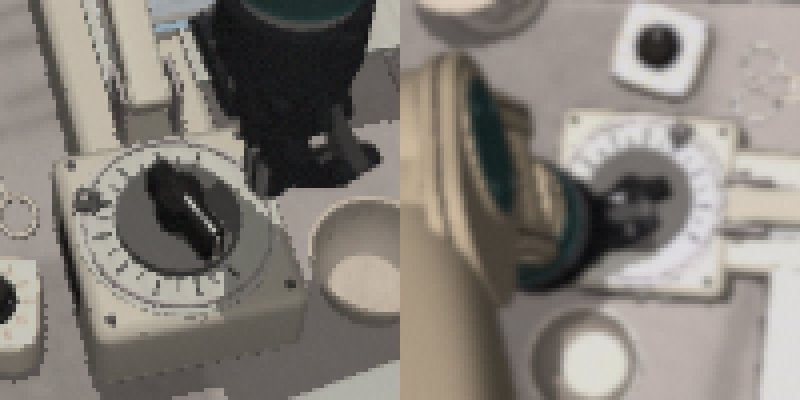

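The side crop shows the fingertips at about (345,175), on the robot side of the nose, with the index line and marker both still visible. I'll descend beside the nose and approach it.

send_rows --deltas '[[[0,1,15],0],[[0,0,15],0],[[0,0,5],0],[[0,0,0],0]]'

```text
time_s: 5.4
tcp_pos: [498.6, 192.5, 105.9]
eef_rot: [-3.141, 0.0, -2.811]
force: [-0.4, 1.0, -0.3]
grip_width: -0.002
grip_force: 0.0
```

send_rows --deltas '[[[-4,0,0],0],[[-3,0,0],0],[[-2,0,0],0],[[0,0,0],0]]'

```text
time_s: 5.8
tcp_pos: [507.8, 196.0, 105.9]
eef_rot: [-3.141, 0.001, -2.81]
force: [-0.4, -0.6, -0.5]
grip_width: 0.001
grip_force: 0.0
```

send_rows --deltas '[[[-2,0,0],0],[[-2,0,0],0],[[-2,0,0],0],[[0,0,0],0]]'

```text
time_s: 6.2
tcp_pos: [512.0, 197.9, 105.1]
eef_rot: [3.141, -0.001, -2.81]
force: [-3.1, 0.8, 1.6]
grip_width: -0.003
grip_force: 1.1
```

```bash
cat > look.py <<'E'
import sys
from cell import r
from h import *
ims=[];C=[538,169.5]
for n in("side","top"):
    c=r.read_camera(n);np.savez(f"{n}_{sys.argv[1]}.npz",**c)
    print(n,meas(c,C))
    ims.append(cv2.resize(rectify(c,C,95.5,60,6),(400,400)))
if len(sys.argv)>2: cv2.imwrite(f"pics/l{sys.argv[1]}.png",np.hstack(ims))
s=r.get_state();print(s["tcp_pos"].round(1),s["eef_rot"].round(3),s["force"].round(1),s["joint_positions"].round(2))
E
python3 look.py 2
```

```text
side {'mk': [(-26.3, 50.4, 183), (1.2, 45.9, 13), (-76.3, 55.3, 9), (165.6, 34.8, 1902), (-91.7, 53.8, 83)], 'nose': (103.4, 'mid', 99.6, 13.7, np.float64(36.921875))}
top {'mk': [(-30.7, 51.1, 136), (100.4, 46.2, 970)]}
[512.  197.9 105.1] [ 3.141e+00 -1.000e-03 -2.810e+00] [-1.7  0.6  1. ] [ 0.25  0.27 -0.38  0.92  0.   -0.08]
```

send_rows --deltas '[[[-2.5,0.98,0],4],[[-2.5,0.98,0],4],[[-2.5,0.98,0],4],[[-2.5,0.98,0],4],[[-2.5,0.98,0],4]]'

```text
time_s: 6.8
tcp_pos: [523.2, 205.0, 105.0]
eef_rot: [3.142, -0.001, 3.122]
force: [-2.4, 0.2, 1.2]
grip_width: 0.001
grip_force: 1.3
```

send_rows --deltas '[[[-2.5,0.98,0],4],[[-2.5,0.98,0],4],[[-2.5,0.98,0],4],[[-2.5,0.98,0],4],[[-2.5,0.98,0],4]]'

```text
time_s: 7.3
tcp_pos: [536.3, 207.7, 105.0]
eef_rot: [-3.141, -0.001, 2.772]
force: [-2.9, -0.1, 1.3]
grip_width: -0.001
grip_force: 1.2
```

```bash
python3 look.py 3 v
```

```text
side {'mk': [(-26.4, 50.4, 184), (1.1, 45.9, 14), (94.1, 48.4, 711), (-76.3, 55.3, 9), (-129.4, 46.0, 1005)], 'nose': (68.2, 'mid', 62.5, 24.2, np.float64(27.375))}
top {'mk': [(-30.8, 51.1, 136), (79.5, 48.3, 728), (117.4, 46.6, 20)], 'nose': (63.3, 'mid', 60.8, 20.3, np.float64(19.859375))}
[536.8 207.7 105.1] [-3.141 -0.     2.775] [-1.7 -0.  -0.1] [ 0.26  0.31 -0.32  0.94 -0.    0.62]
```

View pics/l3.png

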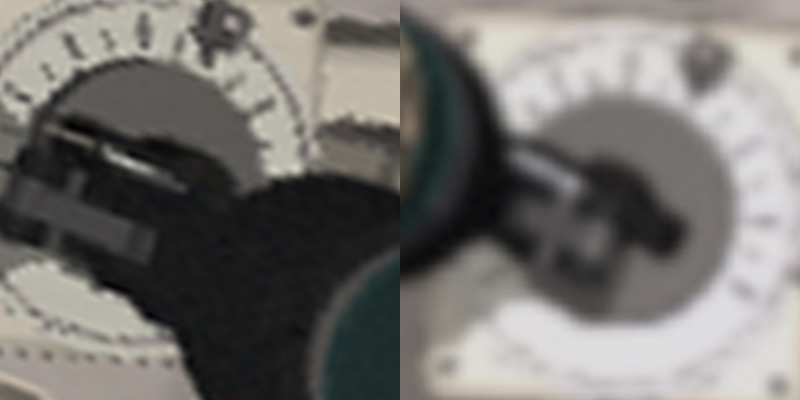

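The nose turns with the finger as planned: it is now at about 64°, with the index line from (45,130) to (185,190) in the side panel. The marker at (225,25) hasn't moved. I'll continue.

send_rows --deltas '[[[-2.5,0.98,0],4],[[-2.5,0.98,0],4],[[-2.5,0.98,0],4],[[-2.5,0.98,0],4],[[-2.5,0.98,0],4]]'

```text
time_s: 7.9
tcp_pos: [549.5, 206.1, 105.0]
eef_rot: [-3.141, -0.001, 2.425]
force: [-2.7, 0.2, 0.5]
grip_width: -0.002
grip_force: 1.1
```

send_rows --deltas '[[[-2.5,0.98,0],4],[[-2.5,0.98,0],4],[[-2.5,0.98,0],4],[[-2.5,0.98,0],4],[[-2.5,0.98,0],4]]'

```text
time_s: 8.4
tcp_pos: [561.4, 200.1, 105.0]
eef_rot: [-3.141, -0.001, 2.076]
force: [-1.6, 0.9, 0.7]
grip_width: -0.004
grip_force: 1.1
```

send_rows --deltas '[[[-2.5,0.98,0],4],[[-2.5,0.98,0],4],[[-2.5,0.98,0],4],[[-2.5,0.98,0],4],[[-2.5,0.98,0],4]]'

```text
time_s: 8.9
tcp_pos: [570.7, 190.5, 105.1]
eef_rot: [-3.141, -0.002, 1.727]
force: [-2.7, 1.9, -0.2]
grip_width: 0.002
grip_force: 1.1
```

send_rows --deltas '[[[-2.5,0.98,0],4],[[-2.5,0.98,0],4],[[-2.5,0.98,0],4],[[-2.5,0.98,0],4],[[0,0,0],0]]'

```text
time_s: 9.4
tcp_pos: [575.7, 180.5, 105.3]
eef_rot: [3.141, -0.001, 1.45]
force: [-0.5, 0.7, -0.2]
grip_width: 0.002
grip_force: 0.8
```

```bash
python3 look.py 4 v
```

```text
side {'mk': [(-13.3, 11.1, 2989)], 'nose': (-90.8, 'mid', -176.2, 22.8, np.float64(1.109375))}
top {'mk': [(57.7, 43.8, 1210), (-30.8, 51.1, 134), (117.6, 46.4, 16)], 'nose': (-5.5, 'mid', -10.7, 9.0, np.float64(13.625))}
[575.7 180.5 105.3] [ 3.141e+00 -1.000e-03  1.451e+00] [-0.1  2.  -0.5] [ 0.2   0.35 -0.26  0.96  0.    1.89]
```

View pics/l4.png

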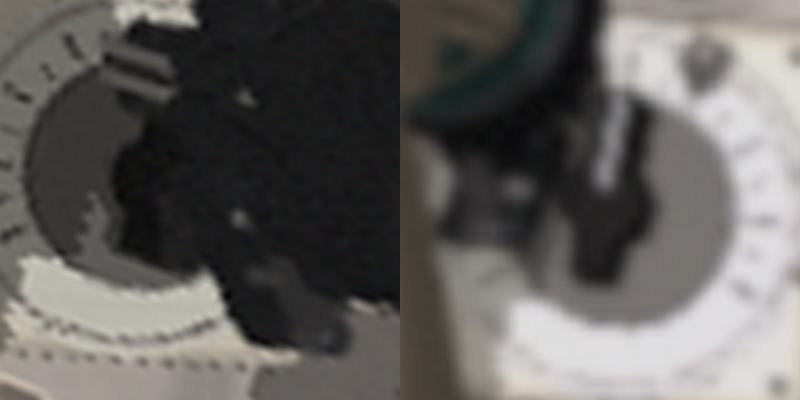

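The top panel shows the nose at about −11°, with the line from (603,185) to (622,95). The marker is at (705,65), at about −30°. I'll push another 14° and pin down the dial centre and marker more precisely from the housing screws.

send_rows --deltas '[[[-2.5,0.98,0],4],[[-2.5,0.98,0],4],[[-2.5,0.98,0],4],[[-1.25,0.5,0],2],[[0,0,0],0]]'

```text
time_s: 10.0
tcp_pos: [577.3, 171.1, 105.3]
eef_rot: [3.141, -0.001, 1.206]
force: [-0.1, 1.1, -1.0]
grip_width: 0.003
grip_force: 0.9
```

```bash
cat >> h.py <<'E'
def screws(c,C,yaw,S=8,H=75):
    g=cv2.cvtColor(rectify(c,C,63,H,S),cv2.COLOR_BGR2GRAY).astype(float);P=[]
    for a in range(4):
        t=yaw+np.pi/4+a*np.pi/2;x,y=71.5*np.cos(t),71.5*np.sin(t)
        i,j=int((H-x)*S),int((H-y)*S);k=6*S
        w=g[max(i-k,0):i+k,max(j-k,0):j+k];m=np.clip(np.median(w)-30-w,0,None)
        ii,jj=np.mgrid[max(i-k,0):max(i-k,0)+w.shape[0],max(j-k,0):max(j-k,0)+w.shape[1]]
        P.append([C[0]+H-(m*ii).sum()/m.sum()/S,C[1]+H-(m*jj).sum()/m.sum()/S])
    return np.array(P)
E
python3 - <<'E'
from h import *
for n in("top0","side0"):
    c=load(n+".npz");C=[538.6,169.5]
    P=screws(c,C,-.064);C=P.mean(0);rad=np.hypot(*(P-C).T)
    print(n,C.round(1),rad.round(1),(np.degrees(np.arctan2(*(P-C).T[::-1]))%90-45).round(1),meas(c,C))
E
python3 look.py 5 v
```

```text
top0 [538.3 169.3] [72.  72.5 72.3 72.2] [-3.5 -3.7 -3.3 -3.5] {'mk': [(-30.7, 50.9, 141)], 'nose': (102.6, 'mid', 108.0, 9.2, np.float64(13.671875))}
side0 [538.6 170.9] [72.4 72.  71.7 72.4] [-3.5 -3.8 -3.7 -4.3] {'mk': [(-28.0, 50.5, 187), (-0.5, 45.7, 12), (-86.9, 54.0, 27), (-97.7, 53.9, 28)], 'nose': (107.2, 'mid', 108.7, 10.6, np.float64(32.59375))}
side {'mk': [(68.1, 39.0, 1600), (-80.1, 39.3, 1553)]}
top {'mk': [(63.4, 39.0, 1598), (-30.7, 51.1, 134)], 'nose': (-41.5, 'mid', -25.2, 7.8, np.float64(0.53125))}
[577.3 171.1 105.4] [ 3.141e+00 -1.000e-03  1.206e+00] [ 0.1  2.4 -1.6] [ 0.18  0.35 -0.26  0.96  0.    2.12]
```

View pics/l5.png

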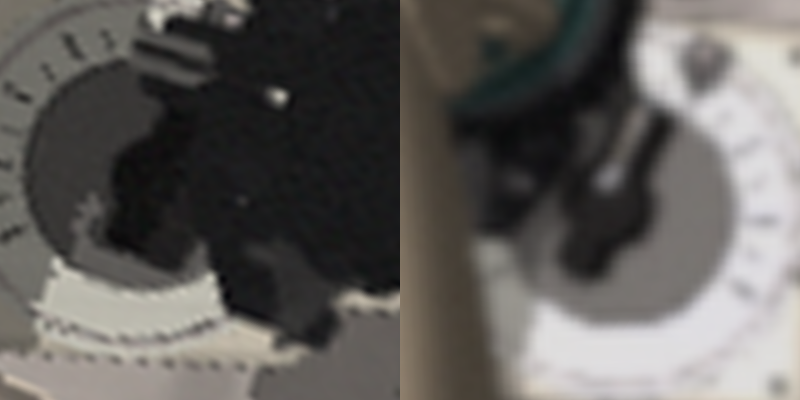

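The nose is now at about −24° to −25° (top panel, tail (585,265) to tip (655,110)), and the marker is at about −29.5°. I'll nudge it 3° more, then withdraw for an unobstructed look.

send_rows --deltas '[[[-0.65,0.25,0],1],[[-1.25,0.5,0],2],[[0,0,0],0]]'

```text
time_s: 10.4
tcp_pos: [577.3, 168.9, 105.4]
eef_rot: [3.141, -0.0, 1.152]
force: [0.0, 2.2, -0.1]
grip_width: 0.001
grip_force: 1.0
```

send_rows --deltas '[[[5,0,0],0],[[10,0,0],0],[[0,0,-30],0],[[0,0,-35],0],[[-6,-25,0],0]]'

```text
time_s: 10.9
tcp_pos: [564.7, 188.5, 176.4]
eef_rot: [3.13, -0.007, 1.151]
force: [0.8, 0.5, 0.7]
grip_width: -0.002
grip_force: 0.0
```

send_rows --deltas '[[[-10,-40,0],0],[[-8,-25,0],0],[[0,0,0],0]]'

```text
time_s: 11.2
tcp_pos: [487.2, 197.7, 170.0]
eef_rot: [-3.139, 0.002, 1.155]
force: [0.6, 0.1, 0.1]
grip_width: 0.001
grip_force: 0.0
```

```bash
python3 look.py 6 v
```

```text
side {'mk': [(-26.3, 50.4, 182), (1.1, 45.7, 12), (111.3, 48.9, 536), (-91.6, 54.0, 79)], 'nose': (-25.2, 'mid', -23.2, 11.5, np.float64(28.453125))}
top {'mk': [(-30.8, 51.1, 137), (94.6, 46.4, 954)]}
[491.3 197.8 170.7] [ 3.14  -0.     1.153] [ 0.5 -0.1  0.3] [ 0.26  0.17 -0.35  1.05 -0.    2.25]
```

View pics/l6.png

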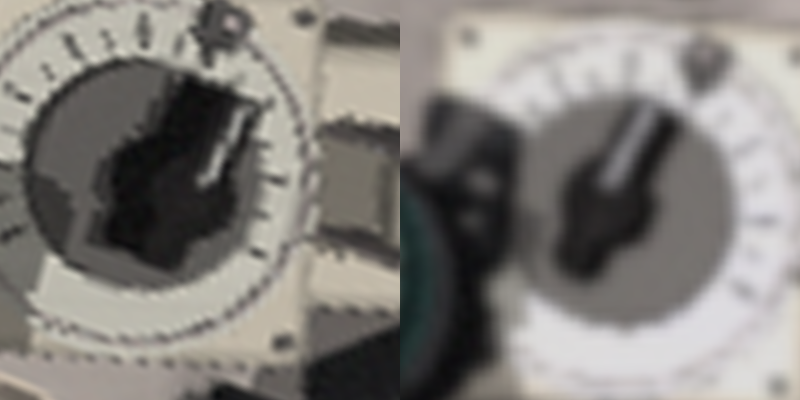

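The nose is clear in both views at about −25.5° (side line (205,185) to (245,110)). The marker tab is at (225,25) in the side panel and (705,65) in the top one. I'll check the marker's angle with radial overlays.

Run:
```python
from h import *
rows=[]
for n,n2,C in(("top0","top_6",[538.3,169.3]),("side0","side_6",[538.6,170.6])):
    t=[]
    for f,z,off in((n,67,(42,-24)),(n2,95.5,(15,-8))):
        c=load(f+".npz");H=22 if z<90 else 38;ctr=[C[0]+off[0],C[1]+off[1]];S=300/2/H
        im=cv2.resize(rectify(c,ctr,z,H,8),(300,300))
        for a,col in((-26,(0,0,255)),(-30,(0,200,0)),(-34,(255,0,0))):
            p=[(np.array([H-(C[1]+q*np.sin(np.radians(a))-ctr[1]),H-(C[0]+q*np.cos(np.radians(a))-ctr[0])])*S).astype(int).tolist() for q in((20,60) if z<90 else (0,60))]
            cv2.line(im,p[0],p[1],col,1)
        t.append(im)
    rows.append(np.hstack(t))
cv2.imwrite("pics/ov.png",np.vstack(rows))
```

```text
(no output)
```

View pics/ov.png

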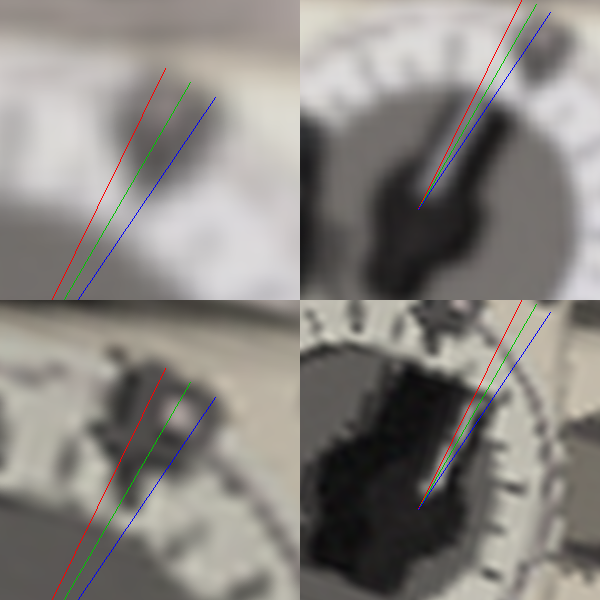

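Both marker tiles agree on about −29.5° (green line through the tab body and tip). The index line runs close to the red −26° line. I'll fit the index ridge numerically.

```bash
cat >> h.py <<'E'
def ridge(c,C,th,z=95.5,rng=(10,33)):
    t=np.radians(th);u=np.array([np.cos(t),np.sin(t)]);v=np.array([-u[1],u[0]]);g=cv2.cvtColor(c["pixels"],cv2.COLOR_RGB2GRAY)
    q=np.arange(*rng,.5);w=np.arange(-5.5,5.6,.25);L=[]
    for a in q:
        P=np.float32([proj(c,[C[0]+a*u[0]+b*v[0],C[1]+a*u[1]+b*v[1],z]) for b in w])
        I=cv2.remap(g,P[:,0][None],P[:,1][None],1)[0].astype(float);k=np.clip(I-(I.min()+.5*(I.max()-I.min())),0,None)
        L.append(((k*w).sum()/k.sum(),I.max()-I.min()))
    L=np.array(L);ok=L[:,1]>40;s,b=np.polyfit(q[ok],L[ok,0],1);res=L[ok,0]-s*q[ok]-b;
    ok2=abs(res)<1;s,b=np.polyfit(q[ok][ok2],L[ok,0][ok2],1)
    return round(th+np.degrees(np.arctan(s)),1),round(b,2),int(ok2.sum()),L[::6,0].round(1)
E
python3 - <<'E'
from h import *
for n,C,ths in(("top_6",[538.3,169.3],(-24,-27)),("side_6",[538.6,170.6],(-24,-27)),("top0",[538.3,169.3],(107,)),("side0",[538.6,170.6],(107,))):
    for t in ths: print(n,ridge(load(n+".npz"),C,t))
E
```

```text
top_6 (np.float64(-28.0), np.float64(0.16), 37, array([-0.8, -0.8, -0.8, -1.1, -1.4, -1.8, -1.8,  0.5]))
top_6 (np.float64(-26.4), np.float64(-0.26), 43, array([-0.2, -0. ,  0.1, -0.1, -0.2, -0.5, -0.3,  1.3]))
side_6 (np.float64(-28.7), np.float64(-0.07), 46, array([-1.4, -1.1, -0.9, -2. , -2.2, -2. , -1.7, -3.1]))
side_6 (np.float64(-29.6), np.float64(0.19), 45, array([-0.9, -0.4, -0.1, -1. , -1.1, -0.8, -0.3, -2. ]))
top0 (np.float64(106.6), np.float64(0.22), 41, array([ 0.1, -0.1,  0.2,  0.2,  0.1,  0.3,  0.1, -1.7]))
side0 (np.float64(107.7), np.float64(0.04), 46, array([0. , 0.1, 0.2, 0.4, 0.7, 0.6, 0.2, 0.4]))
```

The nose is at about −28° and the marker at about −29.7°, so roughly 1.7° remains. I'll retrace the path for one last small nudge.

send_rows --deltas '[[[8,25,0],0],[[10,40,0],0],[[6,25,0],0],[[0,0,0],0]]'

```text
time_s: 11.7
tcp_pos: [588.7, 182.0, 170.7]
eef_rot: [3.137, -0.002, 1.15]
force: [0.1, -0.1, 0.6]
grip_width: -0.001
grip_force: 0.0
```

send_rows --deltas '[[[0,0,35],0],[[0,0,30],0],[[-8,0,0],0],[[-5,0,0],0],[[0,0,0],0]]'

```text
time_s: 12.2
tcp_pos: [578.6, 170.2, 107.0]
eef_rot: [3.14, -0.001, 1.151]
force: [0.2, 0.5, 0.1]
grip_width: -0.002
grip_force: 0.0
```

send_rows --deltas '[[[-2,0,0],0],[[-0.6,0.2,0],0.9],[[-0.6,0.2,0],0.9],[[0,0,0],0]]'

```text
time_s: 12.6
tcp_pos: [578.0, 168.2, 106.5]
eef_rot: [3.14, -0.002, 1.12]
force: [1.2, 0.7, 0.2]
grip_width: 0.001
grip_force: 1.0
```

send_rows --deltas '[[[5,0,0],0],[[10,0,0],0],[[0,0,-30],0],[[0,0,-35],0],[[-6,-25,0],0]]'

```text
time_s: 13.1
tcp_pos: [564.6, 187.8, 175.7]
eef_rot: [3.131, -0.007, 1.12]
force: [0.8, 0.5, 0.7]
grip_width: 0.0
grip_force: 0.0
```

send_rows --deltas '[[[-10,-40,0],0],[[-8,-25,0],0],[[0,0,0],0]]'

```text
time_s: 13.4
tcp_pos: [487.5, 199.2, 169.4]
eef_rot: [-3.138, 0.003, 1.123]
force: [0.8, 0.0, 0.0]
grip_width: 0.001
grip_force: 0.0
```

```bash
python3 look.py 7
python3 - <<'E'
from h import *
for n,C in(("top_7",[538.3,169.3]),("side_7",[538.6,170.6])):
    c=load(n+".npz");print(n,[ridge(c,C,t) for t in(-27,-30)],meas(c,C)["mk"][:1])
# handle plan: predicted down/raised positions
C=np.array([538.4,169.8]);y=np.radians(-3.6);X=np.array([np.cos(y),np.sin(y)]);Y=np.array([-X[1],X[0]])
for th in(.33,.0):
    yy=35-262*np.cos(th)-14*np.sin(th)*-1*-1;z=88.5+262*np.sin(th)+14*np.cos(th)
    # top-face normal tilts toward +y when the -y end is raised
    yy=35-262*np.cos(th)+14*np.sin(th)
    print("handle",th,(C+Y*(yy-108)).round(1),round(z,1))
E
```

```text
side {'mk': [(-26.3, 50.4, 182), (1.1, 45.9, 13), (111.4, 48.9, 534), (-91.4, 53.9, 80)], 'nose': (-20.1, 'mid', -23.9, 12.1, np.float64(25.109375))}
top {'mk': [(-30.7, 51.1, 138), (93.7, 46.8, 915)], 'nose': (-84.8, 'mid', -29.0, 8.5, np.float64(0.078125))}
[491.7 199.2 170.2] [3.141 0.    1.122] [0.5 0.8 0.7] [ 0.26  0.17 -0.35  1.05 -0.    2.28]
top_7 [(np.float64(-26.6), np.float64(-0.21), 43, array([-0.2, -0.1,  0.1, -0.1, -0.2, -0.5, -0.4,  1.2])), (np.float64(-26.3), np.float64(-0.24), 46, array([0.3, 0.7, 1. , 1. , 1. , 1. , 1.3, 2.1]))] [(-30.7, 51.0, 140)]
side_7 [(np.float64(-29.8), np.float64(0.22), 45, array([-0.9, -0.4, -0.1, -0.9, -1.1, -0.8, -0.5, -2. ])), (np.float64(-38.1), np.float64(2.68), 25, array([-0.4,  0.3,  0.7,  0. ,  0.1,  0.1, -1. , -4.8]))] [(-27.7, 50.4, 182)]
handle 0.33 [ 518.5 -145.9] 186.6
handle 0.0 [ 517.4 -164.5] 102.5
```

The knob barely moved (under 0.3°) because the finger only touched it. I'll repeat, watching the measured position for about 1.2 mm of extra travel.

send_rows --deltas '[[[8,25,0],0],[[10,40,0],0],[[6,25,0],0],[[0,0,0],0]]'

```text
time_s: 13.9
tcp_pos: [588.8, 180.4, 170.5]
eef_rot: [3.138, -0.002, 1.118]
force: [0.5, 0.3, 0.8]
grip_width: -0.002
grip_force: 0.0
```

send_rows --deltas '[[[0,0,35],0],[[0,0,30],0],[[-8,0,0],0],[[-5,0,0],0],[[0,0,0],0]]'

```text
time_s: 14.4
tcp_pos: [578.4, 169.0, 106.9]
eef_rot: [3.14, -0.001, 1.12]
force: [-0.0, -0.9, -0.4]
grip_width: -0.002
grip_force: 0.0
```

send_rows --deltas '[[[-2,0,0],0],[[0,0,0],0],[[-0.6,0.2,0],0.9],[[-0.6,0.2,0],0.9],[[0,0,0],0]]'

```text
time_s: 14.9
tcp_pos: [577.6, 166.8, 106.1]
eef_rot: [3.14, -0.002, 1.089]
force: [2.4, 2.3, 1.4]
grip_width: 0.001
grip_force: 1.1
```

send_rows --deltas '[[[5,0,0],0],[[10,0,0],0],[[0,0,-30],0],[[0,0,-40],-8],[[0,0,-40],-8]]'

```text
time_s: 15.4
tcp_pos: [582.6, 180.1, 215.1]
eef_rot: [-3.138, 0.002, 1.375]
force: [0.7, 0.2, 0.1]
grip_width: -0.004
grip_force: 0.0
```

send_rows --deltas '[[[0,0,-35],-8],[[-20,-2,0],0],[[-40,-6,0],0],[[-40,-6,0],0],[[-40,-6,0],0]]'

```text
time_s: 15.9
tcp_pos: [554.3, 40.6, 249.9]
eef_rot: [-3.14, 0.0, 1.509]
force: [0.3, -0.4, 0.5]
grip_width: -0.002
grip_force: 0.0
```

send_rows --deltas '[[[-40,-6,0],0],[[-40,-6,0],0],[[-40,-6,0],0],[[-40,-6,0],0],[[-20,0,0],0]]'

```text
time_s: 16.4
tcp_pos: [518.6, -139.1, 249.9]
eef_rot: [-3.14, 0.001, 1.506]
force: [0.6, 0.7, 0.6]
grip_width: 0.004
grip_force: 0.0
```

```bash
python3 look.py 8 v
python3 - <<'E'
from h import *
for n,C in(("top_8",[538.3,169.3]),("side_8",[538.6,170.6])):
    c=load(n+".npz");print(n,[ridge(c,C,t) for t in(-27,-30)],screws(c,C,-.062).mean(0),meas(c,C)["mk"][:1])
E
```

```text
side {'mk': [(-26.4, 50.4, 191), (1.1, 46.0, 16), (-76.4, 55.2, 12), (-91.8, 53.5, 95), (-110.2, 54.9, 11)], 'nose': (-21.2, 'mid', -25.3, 10.2, np.float64(16.015625))}
top {'mk': [(-30.7, 51.1, 135)]}
[ 519.4 -139.   249.9] [-3.141e+00  1.000e-03  1.505e+00] [-0.8  0.1  0.4] [-0.38  0.13 -0.23  1.22 -0.    1.26]
top_8 [(np.float64(-30.2), np.float64(0.27), 38, array([-0.3, -0.5, -0.5, -0.8, -1. , -1.1, -1.2,  1.8])), (np.float64(-28.0), np.float64(-0.23), 44, array([0.2, 0.3, 0.4, 0.4, 0.3, 0.3, 0.5, 1.6]))] [538.33767157 169.28927781] [(-30.7, 51.0, 138)]
side_8 [(np.float64(-32.3), np.float64(0.31), 46, array([-0.9, -0.6, -1.2, -1.8, -1.3, -2. , -2.8, -2.3])), (np.float64(-33.7), np.float64(0.71), 46, array([-0.4,  0. , -0.4, -0.8, -0.1, -0.7, -1.5, -0.9]))] [538.77004437 171.12775829] [(-27.8, 50.4, 190)]
```

View pics/l8.png

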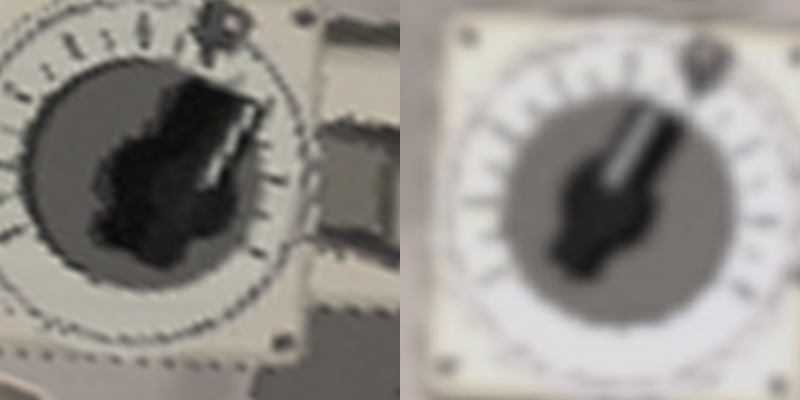

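The dial and marker are now aligned within about 1.5°: the nose is at about −30° on average, with the top line (612,185) to (655,105) pointing at the tab at (705,65). Now the bar: I'll descend onto the handle and follow its arc.

send_rows --deltas '[[[-7,0,12],0],[[0,0,12],0],[[0,0,6],0],[[0,0,4],0],[[0,0,0],0]]'

```text
time_s: 17.0
tcp_pos: [518.6, -143.0, 215.1]
eef_rot: [-3.14, -0.001, 1.509]
force: [0.0, -0.5, -0.4]
grip_width: -0.002
grip_force: 0.0
```

send_rows --deltas '[[[0,0,3],0],[[-1,0,3],0],[[-1,0,3],0],[[-1,0,3],0],[[0,0,0],0]]'

```text
time_s: 17.5
tcp_pos: [519.4, -147.2, 204.5]
eef_rot: [3.14, 0.0, 1.508]
force: [0.1, 2.5, 4.2]
grip_width: 0.001
grip_force: 1.9
```

send_rows --deltas '[[[-2.3,0,7],0],[[-2.2,0,7],0],[[-2,0,7],0],[[-1.8,0,7],0],[[-1.6,0,7],0]]'

```text
time_s: 18.0
tcp_pos: [518.9, -157.3, 169.1]
eef_rot: [3.14, 0.0, 1.508]
force: [0.4, 0.9, 6.0]
grip_width: -0.002
grip_force: 2.8
```

send_rows --deltas '[[[-1.4,0,7],0],[[-1.2,0,7],0],[[-1,0,7],0],[[-0.7,0,6],0],[[0,0,0],0]]'

```text
time_s: 18.5
tcp_pos: [518.6, -161.6, 141.8]
eef_rot: [3.141, 0.001, 1.508]
force: [0.8, 0.7, 7.2]
grip_width: 0.002
grip_force: 3.3
```

send_rows --deltas '[[[-0.5,0,4],0],[[-0.3,0,4],0],[[-0.2,0,3],0],[[0,0,1.5],0],[[0,0,0],0]]'

```text
time_s: 19.0
tcp_pos: [518.6, -162.6, 130.0]
eef_rot: [3.141, 0.001, 1.508]
force: [0.5, 0.0, 6.4]
grip_width: 0.005
grip_force: 3.6
```

send_rows --deltas '[[[0,0,1],0],[[0,0,0],0],[[0,0,0],0]]'

```text
time_s: 19.3
tcp_pos: [518.5, -162.6, 129.2]
eef_rot: [3.14, 0.001, 1.508]
force: [-0.0, 0.3, 7.4]
grip_width: -0.001
grip_force: 3.6
```

send_rows --deltas '[[[0,0,1],0],[[0,0,0.5],0],[[0,0,0],0],[[0,0,0],0]]'

```text
time_s: 19.7
tcp_pos: [518.5, -162.7, 127.7]
eef_rot: [3.14, 0.001, 1.508]
force: [-0.4, 0.3, 7.3]
grip_width: 0.002
grip_force: 3.7
```

send_rows --deltas '[[[0,0,1],0],[[0,0,0],0],[[0,0,0],0]]'

```text
time_s: 20.0
tcp_pos: [518.6, -162.7, 127.3]
eef_rot: [3.14, 0.001, 1.508]
force: [-1.1, 1.0, 10.7]
grip_width: -0.0
grip_force: 5.2
```

The stop is reached: only 0.4 mm of the 1 mm was travelled and the force rose. I'll add a small margin and check.

send_rows --deltas '[[[0,0,0.7],0],[[0,0,0],0],[[0,0,0],0]]'

```text
time_s: 20.3
tcp_pos: [518.6, -162.8, 127.1]
eef_rot: [3.14, 0.001, 1.508]
force: [-2.2, 0.9, 13.7]
grip_width: 0.004
grip_force: 6.6
```

```bash
python3 look.py 9
python3 - <<'E'
from h import *
for n,C in(("top_9",[538.3,169.3]),("side_9",[538.6,170.6])):
    c=load(n+".npz");print(n,ridge(c,C,-30)[0],meas(c,C)["mk"][:1])
E
```

```text
side {'mk': [(-26.4, 50.4, 190), (1.1, 46.1, 16), (-76.4, 55.2, 12), (-95.6, 53.9, 54), (-110.2, 55.0, 11)], 'nose': (-21.3, 'mid', -25.3, 10.2, np.float64(16.046875))}
top {'mk': [(-30.8, 51.1, 133)]}
[ 518.6 -162.8  127.1] [3.140e+00 1.000e-03 1.508e+00] [-2.2  1.  12.9] [-0.42  0.24 -0.37  0.96 -0.    1.21]
top_9 -28.1 [(-30.8, 51.0, 136)]
side_9 -33.9 [(-27.8, 50.4, 189)]
```

The bar is against its stop at about 13 N, and the dial and marker haven't moved. Handing in.

```bash
python3 -c "
from cell import r
print(r.finish_job())"
```

```text
the job is handed in; nothing more can be done
None
```

I pushed the knob round to the setting marker (aligned to about 1.5° by the cameras), then pressed the sealing bar down to its stop and handed the job in at about 20 s, still holding it at about 13 N; no verdict came back.

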